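# Find the latched vacuum key by touch and release it

### The job

One of the four identical valve keys along the near side of the vacuum tray holder has been left latched down a few millimetres, so the vacuum is still on at its nest. A light tap with a closed fingertip tells which it is: it meets the finger lower than the others. Press that key right down and let go, so that it springs up and all four keys stand up alike. Do not push in any of the other keys beyond a light tap, grip or lift nothing, and leave the trays and everything else where they lie.

Things in the scene. Friction and masses are not known exactly. Their poses are not given: they have to be found in the camera images.
- tray_holder: Vacuum tray holder fixed to the table: low grey box with aluminium deck, 130 mm deep (x), 290 mm wide (y); origin on the table under its centre, x points away from its key side, y to its left, z up. Four square white keys in black collars stand along its near bank (30 mm high); 65 mm behind each is the nest it serves. Deck 38 mm high; what stands on it reaches 52 mm at most.
- key_seat_1 (a point): Point fixed on the holder: middle of the leftmost (+y) key's face as it stands when that key is UP, 42 mm above the table; it does not move with the key. Faces 22 x 22 mm, 60 mm from key to key, collars 34 mm high; axes as the holder's. Keys slide straight down. One key is latched, its face 4.4 mm lower, at 37.6 mm; which one differs every time and is not reported.
- key_seat_2 (a point): As key_seat_1, for the second key from the left. Feel of a key that is up: it resists with 3 N before it moves, gives about 1 mm at 5 N and 3 mm at 8 N, and springs back when let go; forced in 4.5 mm or more (over 11 N) it latches.
- key_seat_3 (a point): As key_seat_1, for the third key from the left. Feel of the latched key: under less than 4 N it hardly gives; pushed harder it goes down 2.2 mm to its stop (face at 35.4 mm, about 7 to 8 N), and when let go from there it springs up and stays up.
- key_seat_4 (a point): As key_seat_1, for the rightmost key (-y). A round dial gauge stands on the deck behind it, to its right.
- chip_tray_1: Bystander: black waffle-pack chip tray, 51 x 51 x 6 mm, lying loose on one of the nests; origin under its centre.
- chip_tray_2: Bystander: pale covered chip tray, 51 x 51 x 6 mm, lying loose on one of the nests; origin under its centre.
- chip_tray_3: Bystander: black waffle-pack chip tray, 51 x 51 x 6 mm, lying loose on one of the nests; origin under its centre.
- dust_cap_2: Bystander: round black cap, 36 mm across, 12 mm high, covering the nest that is not used; origin under its centre.
- loupe: Bystander: black loupe, 38 mm across, 32 mm high, standing on the table at the right, loose; origin under its centre.
- marker: Bystander: marker pen lying on the table at the right front, 132 mm long, loose; origin under its centre.
- spare_eyepiece: Bystander: black eyepiece, 35 mm across, 47 mm high, standing on the dark mat behind on the left, loose; origin under its centre.

How it is judged (in metres and radians):
On the way:
1. the latched key is pressed down to near its stop while the other three stay up (z of key_c_c0 in the frame of tray_holder below 0.0275 m and z of each of key_a_c0, key_b_c0, key_d_c0 in the frame of tray_holder above 0.03 m), for 0.02 s.
At the end, for the whole second after the job is handed in: All four keys stand up (each within 1.2 mm of its up height), and the trays, the cap and the loose things on the table lie within 10 mm of where they were, at rest (z of each of key_a_c0, key_b_c0, key_c_c0, key_d_c0 in the frame of tray_holder above 0.0318 m and distance of each of chip_tray_1, chip_tray_2, chip_tray_3, dust_cap_2, loupe, marker, spare_eyepiece from where it was at the start of the episode below 0.01 m and linear speed of each of chip_tray_1, chip_tray_2, chip_tray_3, dust_cap_2 below 0.02 m/s); the robot touches nothing.
It fails at once if a key that was not latched is pushed in more than 3 mm (z of any of key_a_c0, key_b_c0, key_d_c0 in the frame of tray_holder below 0.03 m).
It fails at once if a tray, the cap or another loose thing is moved or lifted by more than 10 mm (distance of any of chip_tray_1, chip_tray_2, chip_tray_3, dust_cap_2, loupe, marker, spare_eyepiece from where it was at the start of the episode above 0.01 m).
It also fails if it takes over 45 s, if anything falls off the work surface, if the arm or the gripper's body presses on something with over 40 N, if the wrist force passes 120 N, or if a joint passes its speed limit or range.

### The arm

A 6-joint arm with a two-finger parallel gripper is mounted at the origin on a cart in front of the work surface, level with it; the furniture and walls round the work are solid. World frame = base frame: x ahead of the robot, y to its left, z up, the work surface at z = 0. Lengths are in mm, angles in degrees, forces in N, time in s.
With the tool pointing down it reaches from about 300 to 850 mm from the base axis. Payload 4.2 kg.
Tool frame: the origin (TCP) lies on the centre line of the jaws, within the pads' length; the fingertips stand 11 mm ahead of it and the grasp point (between the pads) lies 8 mm behind it; z points along the fingers, y is the line along which they close (so a half turn about z gives the same grasp; the last joint's range is limited). The gripper opens to 91 mm and grips with 3 to 60 N. Pads are 32 mm wide; open, the fingers measure 118 mm over their backs; the gripper's body (76 mm by 178 mm) begins 60 mm behind the grasp point.
Start: joints at [-72.193, 18.312, 89.639, -0, 72.044, -1.146], TCP at [186.763, -543.84, 224.976] pointing down, gripper open.
Joint ranges: [-177.97, 177.97], [-48.28, 115.42], [12.27, 149.76], [-77.06, 257.06], [2.81, 150.46], [-146.56, 146.56]. Speed limits (degrees/s): [147.25, 147.25, 180, 180, 180, 180].

### API

Orientations are given as [roll, pitch, yaw] about the fixed x, y, z axes, in that order (R = Rz(yaw) Ry(pitch) Rx(roll)).
In Python, from workcell import env, grab_frame, camera_model, models gives the robot as it stands.
- The arm moves only by the shell command python3 -m crank 'ROWS' [FORCE]. ROWS is text: rows parted by semicolons, each of 7 numbers parted by spaces: the closure, from -1 (fully open) to 1 (shut), so that 0 is half open, then the shift along the tool's x, y, z in mm, then the turn, a rotation vector about the tool's x, y, z in degrees. A call has 1 to 10 rows; each row shifts and turns the commanded pose from where the row before left it, along the tool's axes as they then stand; what a row does not reach is not made up. A row lasts 1/8 s, in which the tool goes at most 62.5 mm and 10.7 degrees, less where a joint would pass 70% of its speed; a pose out of reach is approached as far as the arm can. A call is refused whole if a number of a shift passes 62.5 or a number of a turn 10.7, either way. A call with a gripper value outside its range is refused whole. The fingers move at their own pace and stop on an object; FORCE is the grip in N (left out, the last holds). Time passes only in rows, so rows that do not move let the fingers close. It gives the time, the measured TCP pose, the force, the opening and the grip force at its end, in the units of the state.
- env.state(): the state, without advancing time (a new reading comes with each control period).
- grab_frame(name): name is "scene" or "side" or "wrist"; returns the picture (384x512x3 uint8, blue, green, red); there is no depth.
- camera_model(name): a dict with "K" (3x3 intrinsics, pixels), "k1" (the pictures are not rectified: a ray, as slopes to the right and down, at radius r is drawn at 1 + k1 r^2 times it, then the intrinsics apply), "R" (3x3) and "t" (3): a world point X has camera coordinates R X + t; the wrist camera has in their place "mount" (4x4, takes a point from camera to tool coordinates, whose origin is the TCP and whose axes are the flange's). Camera axes: x right, y down, z forward; pixel columns grow to the right and rows downward; lengths in mm; the calibration is good to about 2 mm. A picture is of the moment at which its call begins: read the wrist's pose just before it. camera_model takes no time and is no camera call.
- env.job_done(): hands the job in; it is judged then, once.
Trained networks look in the newest picture that a camera, given by its name, has taken for a name from the list of things; names that differ only in an ending like _2 or _b are one class to them, and where a whole thing is asked for, a point or a joint stands for the part that bears it (a point fixed in the world has none). Each returns a list of dicts, best first, with "p" (0 to 1); they miss things now and then, are a little off and sometimes report something else, mostly with a low value. They report only what shows in the picture. A call takes as long as a camera call.
- models.search_frame(name, camera): "point" ([x, y, z] in mm, in world coordinates, good to about 4 mm: the middle of the surface that is visible of it).
The state is a dict: "time_s": time; "qpos": joint angles; "qvel": joint speeds; "effort": joint torques, N m; "ee_pos": TCP position; "ee_rot": TCP orientation; "force": force on the tool from outside, world axes, zero at the start; "torque": the same for the moment, N m; "gripper_width": finger opening in mm; "gripper_force": force on a finger pad.
Only numpy, scipy, OpenCV 4.12 (cv2) and the standard library are available. Lean on these libraries where they do the work, as an engineer would, in place of code of your own. Each camera call takes 0.05 s, during which the arm holds its last target. There are 200 camera calls.

## Working session

There is one attempt and no reset: what is moved stays moved. The work goes in short steps, Python scripts to look and compute and a shell command to move; the robot and the scene stay as the last step left them, time stands still between calls to the robot, and variables do not carry over. Pictures are saved under pics/ and viewed, at most 10 in all, crops included, and the job is handed in when it is done.

```bash
mkdir -p pics
python3 - <<'E'
from workcell import env, grab_frame, camera_model, models
import cv2
s=env.state();print({k:s[k] for k in("time_s","ee_pos","ee_rot","force","gripper_width")})
for c in("scene","side"):
    im=grab_frame(c);cv2.imwrite(f"pics/{c}0.png",im)
    m=camera_model(c);print(c,m)
    for n in("tray_holder","key_seat_1"):
        try: print(n,[(round(d["p"],2),[round(v) for v in d["point"]]) for d in models.search_frame(n,c)][:6])
        except Exception as e: print(e)
E
```

```text
{'time_s': 0.0, 'ee_pos': array([ 186.60355759, -543.38152687,  224.11439994]), 'ee_rot': array([-1.79900702e+02, -1.08560416e-03,  1.89522298e+01]), 'force': array([0.35618738, 0.32467051, 0.02354005]), 'gripper_width': 91.12384518573067}
scene {'K': array([[415.16638472,   0.        , 247.4090735 ],
       [  0.        , 415.16638472, 186.7719506 ],
       [  0.        ,   0.        ,   1.        ]]), 'k1': 0.02278026185395572, 'R': array([[-0.76839248, -0.63996497,  0.00422298],
       [-0.39532608,  0.46944988, -0.7895151 ],
       [ 0.50327953, -0.60832692, -0.6137166 ]]), 't': array([419.44228729, 259.75220874, 802.67739004])}
tray_holder [(0.85, [535, 19, 33])]
key_seat_1 [(0.96, [533, 15, 33])]
side {'K': array([[457.72262499,   0.        , 261.88833576],
       [  0.        , 457.72262499, 189.83199646],
       [  0.        ,   0.        ,   1.        ]]), 'k1': 0.03848039530045419, 'R': array([[-0.73772886,  0.67509564,  0.00141647],
       [ 0.31541999,  0.34653721, -0.88341507],
       [-0.59688052, -0.65127401, -0.46858917]]), 't': array([ 390.81947078,  -98.73561082, 1525.65672828])}
tray_holder [(0.78, [591, 7, 31])]
key_seat_1 [(0.56, [590, 2, 33])]
```

View pics/scene0.png

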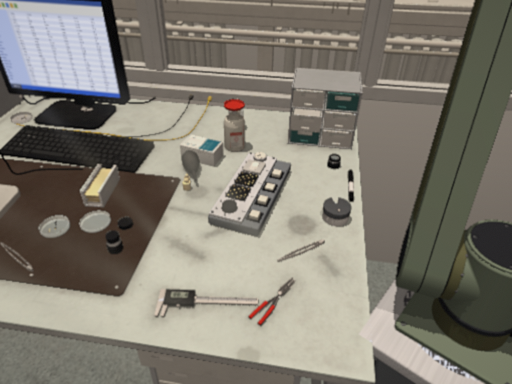

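View pics/side0.png

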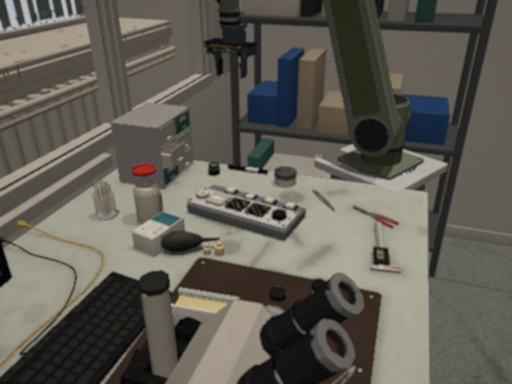

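The scene picture shows the holder at about (252,190). Its white keys run from about (275,173), far and rightmost, to (255,214), near and leftmost. I'll enlarge that area for subpixel picks.

```bash
cat > h.py <<'E'
import numpy as np
from workcell import camera_model
def ray(cam,uv,R=None,t=None):
    m=camera_model(cam);K=m["K"];d=np.array([(uv[0]-K[0,2])/K[0,0],(uv[1]-K[1,2])/K[1,1]]);u=d.copy()
    for _ in range(20): u=d/(1+m["k1"]*(u@u))
    return np.r_[u,1]
def at_z(cam,uv,z):
    m=camera_model(cam);d=m["R"].T@ray(cam,uv);o=-m["R"].T@m["t"]
    return o+d*(z-o[2])/d[2]
E
python3 - <<'E'
import cv2
im=cv2.imread("pics/scene0.png")[140:240,200:300]
cv2.imwrite("pics/c1.png",cv2.resize(im,(600,600),interpolation=cv2.INTER_CUBIC))
E
```

```text
(no output)
```

View pics/c1.png

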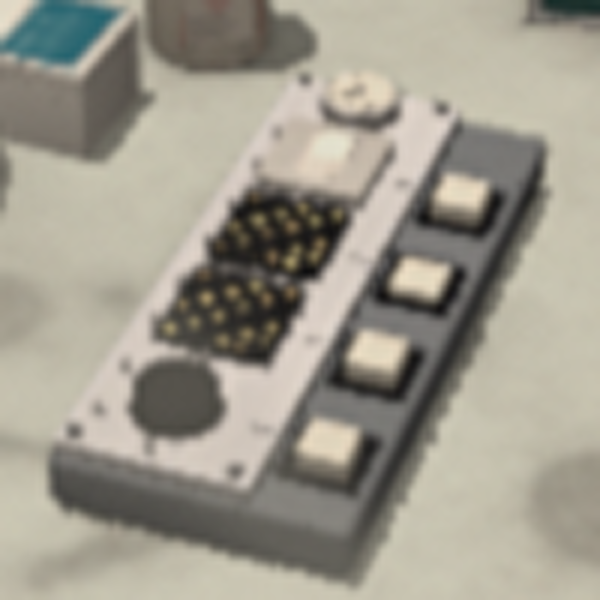

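In the crop, the key faces sit near (330,443), (378,353), (421,276) and (463,193), left key to right. Key 3 looks a little lower. The dust cap is behind key 1.

Run:
```python
from h import *
P=np.array([at_z("scene",(200+u/6-.4,140+v/6-.4),42) for u,v in[(330,443),(378,353),(421,276),(463,193)]])
print(P.round(1),np.linalg.norm(np.diff(P,axis=0),axis=1))
d=P[0]-P[3];print("yaw of holder",np.degrees(np.arctan2(-d[0],d[1])),P.mean(0))
```

```text
[[ 478.3   54.8   42. ]
 [ 498.3   -1.5   42. ]
 [ 516.3  -54.3   42. ]
 [ 538.9 -114.9   42. ]] [59.68733117 55.79984484 64.6860459 ]
yaw of holder 19.660134675491356 [507.98471094 -28.98009796  42.        ]
```

```bash
python3 -m crank '1 47 -38 0 0 0 0;1 47 -38 0 0 0 0;1 47 -38 0 0 0 0;1 47 -38 0 0 0 0;1 47 -38 0 0 0 0;1 47 -38 0 0 0 0;1 47 -38 0 0 0 0;1 47 -38 0 0 0 0;1 40 -38 0 0 0 0;1 30 -38 0 0 0 0' 10
python3 -m crank '1 0 0 0 0 0 0;1 0 0 0 0 0 0'
python3 - <<'E'
from workcell import *
import cv2
s=env.state();print(s["ee_pos"],s["ee_rot"],s["force"],s["gripper_width"])
im=grab_frame("wrist");cv2.imwrite("pics/w1.png",im);print(camera_model("wrist"))
E
```

```text
time_s: 1.55
ee_pos: [486.1, -37.7, 225.0]
ee_rot: [180.0, -0.0, 19.0]
force: [0.7, -0.7, 0.5]
gripper_width: 0.7
gripper_force: 0.0
time_s: 1.8
ee_pos: [484.9, -39.9, 224.8]
ee_rot: [180.0, 0.0, 19.0]
force: [-0.3, 1.1, 0.3]
gripper_width: 0.3
gripper_force: 0.0
[484.85088582 -39.86322165 224.82269439] [1.79974723e+02 4.21297405e-02 1.89854048e+01] [-0.2778936   1.05873882  0.30687316] 0.28401235616261894
{'K': array([[292.46988799,   0.        , 254.49082219],
       [  0.        , 292.46988799, 192.73952413],
       [  0.        ,   0.        ,   1.        ]]), 'k1': 0.00936237472596579, 'mount': array([[-4.44191942e-04, -9.66203119e-01, -2.57781565e-01,
         7.13051130e+01],
       [ 9.99999872e-01, -4.92095574e-04,  1.21313534e-04,
        -5.91502843e-01],
       [-2.44066682e-04, -2.57781478e-01,  9.66203214e-01,
        -1.59680755e+02],
       [ 0.00000000e+00,  0.00000000e+00,  0.00000000e+00,
         1.00000000e+00]])}
```

View pics/w1.png

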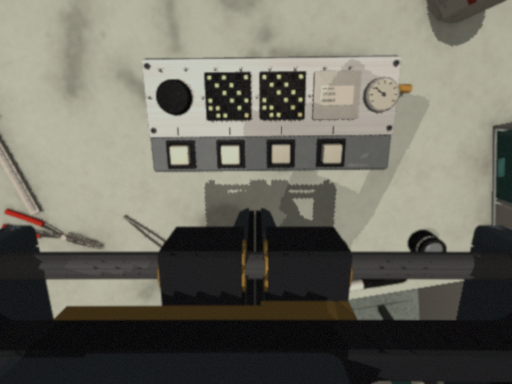

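The wrist picture shows the four key faces at about (179,154), (230,154), (281,153) and (331,152), and the row is nearly parallel to tool y.

```bash
cat >> h.py <<'E'
def wrist_at_z(uv,s,z):
    from scipy.spatial.transform import Rotation as Ro
    M=camera_model("wrist")["mount"];R=Ro.from_euler("xyz",s["ee_rot"],degrees=True).as_matrix()
    o=R@M[:3,3]+s["ee_pos"];d=R@M[:3,:3]@ray("wrist",uv)
    p=o+d*(z-o[2])/d[2]
    return p,R.T@(p-s["ee_pos"])
E
python3 - <<'E'
from h import *
from workcell import env
import cv2
im=cv2.imread("pics/w1.png");s=env.state();P=[]
for u,v in[(179,154),(230,154),(281,153),(331,152)]:
    g=im[v-12:v+13,u-13:u+14].min(2); b=(g>150).astype(np.uint8)
    n,l,st,c=cv2.connectedComponentsWithStats(b);i=1+st[1:,4].argmax()
    uv=c[i]+[u-13,v-12];p,q=wrist_at_z(uv,s,42);P.append(p);print(uv.round(1),st[i],p.round(1),q.round(1))
print(np.linalg.norm(np.diff(P,axis=0),axis=1))
for v,z in((136,38),(170,30)): print("deck edge/near edge toolx",wrist_at_z((255,v),s,z)[1].round(1))
E
```

```text
[178.6 155. ] [  4   5  18  17 278] [480.   52.4  42. ] [ 25.7 -89.4 182.8]
[229.7 154.6] [  5   5  17  17 267] [499.8  -4.   42. ] [ 26.1 -29.5 182.9]
[279.8 152.3] [  6   5  15  15 158] [521.4 -58.6  42. ] [ 28.9  29.1 182.9]
[329.8 150.2] [ 7  7 13 11 68] [ 542.5 -112.9   42. ] [ 31.2  87.3 182.9]
[59.82691471 58.65867952 58.29527861]
deck edge/near edge toolx [4.730e+01 1.000e-01 1.869e+02]
deck edge/near edge toolx [5.600e+00 1.000e-01 1.949e+02]
```

```bash
python3 -m crank '1 12 15 40 0 0 0;1 13 15 40 0 0 0;1 0 0 40 0 0 0;1 0 0 30 0 0 0;1 0 0 10 0 0 0;1 0 0 4 0 0 0;1 0 0 0 0 0 0;1 0 0 0 0 0 0'
python3 - <<'E'
from workcell import *
import cv2
s=env.state();print(s["time_s"],s["ee_pos"],s["ee_rot"],s["force"])
im=grab_frame("wrist");cv2.imwrite("pics/w2.png",im)
E
```

```text
time_s: 2.85
ee_pos: [519.3, -60.0, 62.0]
ee_rot: [179.9, -0.1, 18.9]
force: [0.6, 0.2, -0.2]
gripper_width: 0.6
gripper_force: 0.0
2.85 [519.30150389 -60.02469627  62.04436983] [ 1.79933290e+02 -1.18354179e-01  1.89492757e+01] [ 0.60382126  0.22237351 -0.20383929]
```

View pics/w2.png

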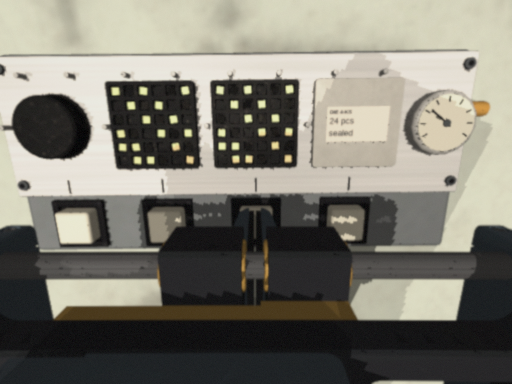

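The tip hangs centred over key 3, with its collar at about (256,215). Next is a slow tap.

```bash
python3 -m crank '1 0 0 7 0 0 0;1 0 0 0 0 0 0;1 0 0 0 0 0 0'; for i in 1; do :; done
python3 -m crank '1 0 0 1 0 0 0;1 0 0 0 0 0 0;1 0 0 0 0 0 0'
python3 -m crank '1 0 0 1 0 0 0;1 0 0 0 0 0 0;1 0 0 0 0 0 0'
```

```text
time_s: 3.28
ee_pos: [518.5, -59.8, 53.8]
ee_rot: [-180.0, 0.0, 19.0]
force: [-0.2, 0.8, 0.5]
gripper_width: 0.3
gripper_force: 0.0
time_s: 3.65
ee_pos: [518.6, -59.9, 53.0]
ee_rot: [180.0, -0.0, 19.0]
force: [1.1, -0.0, -0.6]
gripper_width: 0.5
gripper_force: 0.0
time_s: 4.03
ee_pos: [518.6, -59.9, 51.9]
ee_rot: [180.0, 0.0, 19.0]
force: [0.0, 0.3, 1.2]
gripper_width: 0.9
gripper_force: 0.0
```

Tip is at about 41 mm with little force so far, so I continue in small steps.

```bash
python3 -m crank '1 0 0 0.6 0 0 0;1 0 0 0 0 0 0;1 0 0 0 0 0 0' | grep -E 'pos|force:'
python3 -m crank '1 0 0 0 0 0 0' | grep -E 'pos|force:'
```

```text
ee_pos: [518.6, -59.9, 51.3]
force: [-0.2, 0.1, -0.2]
gripper_force: 0.0
ee_pos: [518.6, -59.9, 51.4]
force: [1.5, -0.2, -0.3]
gripper_force: 0.0
```

```bash
python3 -m crank '1 0 0 0.7 0 0 0;1 0 0 0 0 0 0;1 0 0 0 0 0 0' | grep -E 'pos|e: \['
python3 -m crank '1 0 0 0.7 0 0 0;1 0 0 0 0 0 0;1 0 0 0 0 0 0' | grep -E 'pos|e: \['
```

```text
ee_pos: [518.5, -59.8, 50.6]
force: [0.0, 0.1, -0.1]
ee_pos: [518.6, -59.9, 49.9]
force: [-0.3, 0.2, -0.4]
```

```bash
python3 -m crank '1 0 0 0.7 0 0 0;1 0 0 0 0 0 0;1 0 0 0 0 0 0' | grep -E 'pos|e: \['
```

```text
ee_pos: [518.5, -59.9, 49.2]
force: [0.3, 0.1, 0.6]
```

```bash
python3 -m crank '1 0 0 0.7 0 0 0;1 0 0 0 0 0 0;1 0 0 0 0 0 0' | grep -E 'pos|e: \['
```

```text
ee_pos: [518.6, -59.9, 48.8]
force: [-1.0, 0.4, 3.8]
```

```bash
python3 -m crank '1 0 0 0.5 0 0 0;1 0 0 0 0 0 0;1 0 0 0 0 0 0' | grep -E 'pos|e: \['
```

```text
ee_pos: [518.7, -59.9, 48.3]
force: [-0.9, 0.1, 6.1]
```

Contact came with the tip at about 38 mm, which fits the latched height of 37.6. I'll check the height reference on key 2 before pressing.

```bash
python3 -m crank '1 0 0 -10 0 0 0;1 0 -30 0 0 0 0;1 -1 -30 0 0 0 0;1 0 0 4.5 0 0 0;1 0 0 0 0 0 0;1 0 0 0 0 0 0' | grep -E 'pos|e: \['
python3 -m crank '1 0 0 0.7 0 0 0;1 0 0 0 0 0 0;1 0 0 0 0 0 0' | grep -E 'pos|e: \['
```

```text
ee_pos: [498.7, -4.1, 53.5]
force: [-0.1, -0.8, -0.3]
ee_pos: [498.6, -4.0, 53.1]
force: [0.0, -3.0, 4.2]
```

Key 2 is up: it makes contact at TCP 53.1, against 48.8 for key 3. Key 3 is the latched one, so I go back and press it.

```bash
python3 -m crank '1 0 0 -6 0 0 0;1 0 30 0 0 0 0;1 1 30 0 0 0 0;1 0 0 0 0 0 0;1 0 0 7 0 0 0;1 0 0 3 0 0 0;1 0 0 1 0 0 0;1 0 0 0 0 0 0;1 0 0 0 0 0 0' | grep -E 'pos|e: \['
python3 -m crank '1 0 0 0.7 0 0 0;1 0 0 0 0 0 0;1 0 0 0 0 0 0' | grep -E 'pos|e: \['
```

```text
ee_pos: [518.3, -59.4, 47.8]
force: [-1.0, 1.4, 2.8]
ee_pos: [518.4, -59.5, 47.5]
force: [-2.5, 1.8, 5.8]
```

```bash
python3 -m crank '1 0 0 0.7 0 0 0;1 0 0 0 0 0 0;1 0 0 0 0 0 0' | grep -E 'pos|e: \['
```

```text
ee_pos: [518.4, -59.5, 46.9]
force: [-2.8, 1.7, 5.9]
```

```bash
python3 -m crank '1 0 0 0.6 0 0 0;1 0 0 0 0 0 0;1 0 0 0 0 0 0' | grep -E 'pos|e: \['
```

```text
ee_pos: [518.4, -59.5, 46.6]
force: [-2.8, 1.5, 8.9]
```

```bash
python3 -m crank '1 0 0 0.6 0 0 0;1 0 0 0 0 0 0;1 0 0 0 0 0 0' | grep -E 'pos|e: \['
```

```text
ee_pos: [518.4, -59.5, 46.6]
force: [-5.0, 1.3, 13.3]
```

The force rises with no further travel, so the key is at its stop. I release it, then tap lightly to confirm it came up.

```bash
python3 -m crank '1 0 0 -4 0 0 0;1 0 0 -6 0 0 0;1 0 0 0 0 0 0;1 0 0 0 0 0 0' | grep -E 'pos|e: \['
python3 -m crank '1 0 0 2.7 0 0 0;1 0 0 0 0 0 0;1 0 0 0 0 0 0' | grep -E 'pos|e: \['
```

```text
ee_pos: [518.5, -59.9, 55.0]
force: [0.9, 0.2, -0.2]
ee_pos: [518.7, -59.9, 52.7]
force: [0.0, -0.7, 4.0]
```

Key 3 now meets the finger at its up height. I retreat and take a look.

```bash
python3 -m crank '1 0 0 -10 0 0 0;1 0 0 -40 0 0 0;1 -20 0 -50 0 0 0;1 -20 0 -50 0 0 0;1 0 0 0 0 0 0;1 0 0 0 0 0 0;1 0 0 0 0 0 0' | grep -E 'time|pos|e: \['
python3 - <<'E'
from workcell import *
import cv2
im=grab_frame("wrist")[30:190,120:420];cv2.imwrite("pics/w3.png",cv2.resize(im,None,fx=2.5,fy=2.5,interpolation=2))
E
```

```text
time_s: 11.9
ee_pos: [480.1, -72.6, 201.1]
force: [-0.2, 0.3, 0.2]
```

View pics/w3.png

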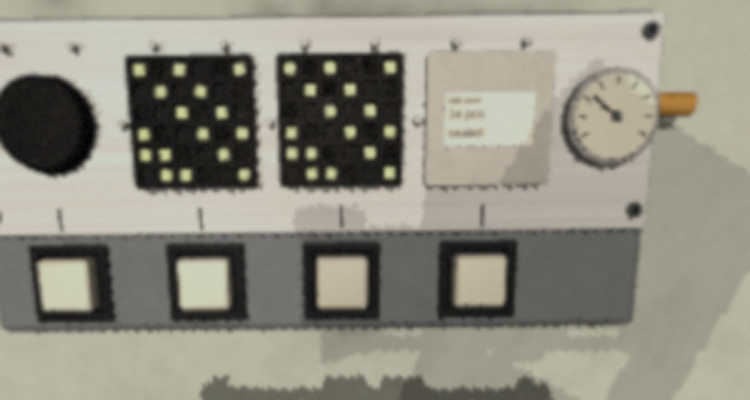

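The four keys, at crop positions (65,283) to (480,281), look alike, and the trays and cap are where they were.

```bash
python3 -c "
from workcell import env
print(env.job_done())"
```

```text
the job is handed in; nothing more can be done
None
```

Key 3 (third from the left) was the latched one: I pressed it to its stop and let go, a light tap then met it at up height, and I handed the job in at about 12 s; the hand-in returned no verdict, and I judged keys 1 and 4 only from the last picture.

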